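Start the clamp screw of a grinding-jar frame

TASK

The screw of the jar clamp is resting on top of its thread: with the crank handle, turn it backward (counter-clockwise from above) until the spindle drops into the start of the thread, then turn it forward (clockwise) one full turn from there so that it is properly started. Finish while still gripping the crank handle with the crank at rest: do not let go at the end, and leave the things standing around the frame where they are.

Things in the scene. Friction and masses are not known exactly. Their poses are not given: they have to be found in the camera images.
- frame: Grey steel clamp frame fixed to the bench: base plate 150 x 210 x 18 mm, two round posts 156 mm apart (along its y) with a bridge bar (top 172 mm above the bench), a steel boss 68 mm in diameter through the bridge (top at 190 mm), a closed jar under it. Origin: centre of the base's underside, on the bench, z up. The screw's vertical axis passes through the origin.
- crank_axis (a point): Point on the screw's vertical axis, in the middle of the top face of the crank hub (44 mm in diameter), 216 mm above the bench. It does not move in an episode.
- handle: Off-white plastic crank handle, upright cylinder 22 mm in diameter, 55 mm tall, 60 mm from the screw's axis on a flat crank arm (top at 212 mm). Origin: centre of its underside, 213 mm above the bench; z up. It spins freely on its own axis: grip it tightly and lead it round without turning the gripper. The crank turns level, never rising; 1 to 3 N at the handle moves it.
- handle_mid (a point): Point on the handle's axis, 30 mm above its underside, 243 mm above the bench: the place to grip.
- crank (a joint): Crank and screw angle, rad, growing clockwise from above (forward); counts turns. At 0 the arm points along the frame's +x. Starts between 0.7 and 2.2, the screw resting on the lip of the thread. Forward from there it only binds on a stop at about 2.7. Backward, the screw falls off the lip between 0 and -0.15 into the thread's mouth; behind that is a stop at about -0.85.
- spindle (a joint): How far the screw spindle has sunk, m, positive down: about 0 on the lip, about 0.008 after the drop, then 10 mm more per turn forward (about 0.018 after one turn; the thread ends a little later). It slides through the hub on a key and is pressed down by its weight and a spring (some 6 N), so it drops by itself even with the handle gripped.
- stem_top (a point): Centre of the top of the spindle's stem, a steel pin 16 mm in diameter standing up out of the middle of the hub: 244 mm above the bench (28 mm above the hub) before the drop, 236 mm after it, about 226 mm after one turn forward. It shows how far the screw has sunk.
- dishes: Bystander: stack of four clear sample dishes, 58 mm in diameter, 45 mm tall. Origin under its centre.
- bottle: Bystander: white plastic jar with a grey cap, 52 mm in diameter, 105 mm tall. Origin under its centre.
- holder: Bystander: steel sample disc, 50 mm in diameter, 12 mm thick. Origin under its centre.

How it is judged:
By the outcome, as a careful person would: the job done as asked, in the order asked, and still so for the second after the job is handed in, while the arm keeps its last pose, push and grip.
It also fails if it takes over 64 s, if anything falls off the work surface, if the arm or the gripper's body presses on something with over 40 N, if the wrist force passes 120 N, or if a joint passes its speed limit or range.

ROBOT

A 6-joint arm with a two-finger parallel gripper is mounted at the origin on the work surface. World frame = base frame: x ahead of the robot, y to its left, z up, the work surface at z = 0. Lengths are in m, angles in rad, forces in N, time in s.
With the tool pointing down it reaches from about 0.3 to 0.875 m from the base axis. Payload 6.4 kg.
Tool frame: the origin (TCP) lies at the very end of the fingers, on their centre line; the grasp point (between the pads) lies ctrl.grip_point_offset behind it (ctrl.grip_point_offset is the distance from the TCP to the grasp point, in m); z points along the fingers, x is the direction in which the jaws open and shut, and the axes are right-handed (so a half turn about z gives the same grasp; the last joint's range is limited). The gripper opens to 85 mm and grips with 20 to 120 N. Pads are 22 mm wide; open, the fingers measure 114 mm over their backs; the gripper's body (76 mm by 85 mm) begins 54 mm behind the grasp point. The pads swing forward as they close: fully open they stand 13 mm farther back than shut.
Start: joints at [0.98, 0.181, 1.607, -0, 1.354, -0.206], TCP at [0.216, 0.533, 0.231] pointing down, gripper open.
Joint ranges: [-2.99, 2.99], [-0.89, 2.07], [0.3, 2.58], [-1.14, 4.28], [0, 2.63], [-3.12, 3.12]. Speed limits (rad/s): [2.57, 2.57, 3.01, 3.14, 3.14, 3.14].

INTERFACE

Orientations are given as a unit quaternion [w, x, y, z].
In Python, from bench import get_obs, viewer, workorder, ctrl gives the robot as it stands. The module is installed in compiled form; this text tells all that it offers.
- The arm moves only by the tool move_arm, never from a script. Its argument "increments" is a list of rows, each an object of numbers: "tx", "ty", "tz": the shift along the tool's x, y, z in m; "turn": the turn about the tool's z in degrees. A call has 1 to 20 rows; each row is the pose to reach, as a shift and turn from the pose commanded when the call began, along the tool's axes at that moment; what a row does not reach only later rows make up. A row lasts 1/12 s, in which the tool goes at most 41.7 mm and 7.16 degrees, less where a joint would pass 70% of its speed; a pose out of reach is approached as far as the arm can. A call with a gripper value outside its range is refused whole. "gripper" is the opening, from 0 (shut) to 1 (fully open), set as the call begins (left out, the last holds). The fingers move at their own pace and stop on an object; the grip force is fixed at half the most. Time passes only in rows, so rows that repeat a pose let the fingers close. It gives the time, the measured TCP pose, the force and the opening at its end, in the units of the state.
- get_obs(): the state, without advancing time (a new reading comes with each control period).
- viewer.camera(name): name is "scene" or "top" or "wrist"; returns (picture, depth): 420x560x3 uint8, red, green, blue; 420x560 float32, m along the optical axis (not along the pixel's ray), 0 where there is no reading.
- viewer.get_calibration(name): a dict with "intrinsics" (3x3 intrinsics, pixels), "k1" (the pictures are not rectified: a ray, as slopes to the right and down, at radius r is drawn at 1 + k1 r^2 times it, then the intrinsics apply), "origin" and "attitude" of the camera in the world. Camera axes: x right, y up, looking along -z (the intrinsics and any distortion apply to the point x, -y, -z); pixel columns grow to the right and rows downward; lengths in m; the calibration is good to about 2 mm. A picture is of the moment at which its call begins: read the wrist's pose just before it. get_calibration takes no time and is no camera call; for the wrist camera it gives the pose at the moment of the call.
- workorder.hand_in(): hands the job in, once; it reports no verdict.
The state is a dict: "time_s": time; "q": joint angles; "dq": joint speeds; "joint_efforts": joint torques, N m; "eef_pos": TCP position; "eef_rot": TCP orientation; "wrist_force": force on the tool from outside, world axes, zero at the start; "torque": the same for the moment, N m; "opening": opening from 0.0 (shut) to 1.0 (fully open).
Only numpy, scipy, OpenCV 4.12 (cv2) and the standard library are available. Lean on these libraries where they do the work, as an engineer would, in place of code of your own. Each camera call takes 0.05 s, during which the arm holds its last target.

## Working session

There is one attempt and no reset: what is moved stays moved. The work goes in short steps, Python scripts to look and compute and a tool call to move; the robot and the scene stay as the last step left them, time stands still between calls to the robot, and variables do not carry over. Pictures are saved under pics/ and viewed, and the job is handed in when it is done.

Besides the shell and the picture viewer there is one more tool, called after "Emit:" as name(argument=value, ...) on one line, values as JSON. move_arm: Moves the arm, as the interface text tells. Its arguments: {"type":"object","properties":{"increments":{"type":"array"},"gripper":{"type":"number"}},"required":["increments"]}

```bash
mkdir -p pics
cat > h.py <<'E'
import numpy as np, cv2
from bench import get_obs, viewer, workorder, ctrl
def snap(name,fn):
    cal=viewer.get_calibration(name); im,d=viewer.camera(name)
    cv2.imwrite(f'pics/{fn}.png',cv2.cvtColor(im,cv2.COLOR_RGB2BGR)); np.savez(f'pics/{fn}.npz',im=im,d=d,K=cal['intrinsics'],k1=cal['k1'],o=cal['origin'],a=np.array(cal['attitude']))
    return im,d,cal
E
python3 - <<'E'
from h import *
o=get_obs(); print(o, ctrl.grip_point_offset)
for n in('scene','top','wrist'):
    im,d,c=snap(n,n+'0'); print(n,c)
E
```

```text
{'time_s': 0.0, 'q': array([ 9.79734470e-01,  1.81546017e-01,  1.60801275e+00,  9.03929768e-06,
        1.35380494e+00, -2.06268304e-01]), 'dq': array([ 0.00163404,  0.00025637, -0.00019048,  0.00054199,  0.00056353,
       -0.00014967]), 'joint_efforts': array([ 1.02590599e-03, -4.44878912e+01, -3.51331508e+01, -2.26815719e-04,
        9.17830010e-03,  8.41152939e-06]), 'eef_pos': array([0.21548396, 0.53249618, 0.23037907]), 'eef_rot': array([ 3.29902945e-04,  8.29267305e-01,  5.58851458e-01, -8.21792367e-04]), 'wrist_force': array([-0.2505825 ,  0.65690608,  0.08971718]), 'torque': array([ 0.01083009,  0.05442069, -0.01100815]), 'opening': 1.0033074664785868} 0.0187
scene {'intrinsics': array([[537.20037598,   0.        , 279.13507423],
       [  0.        , 537.20037598, 205.16775147],
       [  0.        ,   0.        ,   1.        ]]), 'k1': -0.06314868350710641, 'origin': array([ 1.17944211, -0.48503624,  0.97940685]), 'attitude': array([0.85243679, 0.33379497, 0.15236277, 0.37244868])}
top {'intrinsics': array([[516.33505519,   0.        , 287.19973495],
       [  0.        , 516.33505519, 214.40704617],
       [  0.        ,   0.        ,   1.        ]]), 'k1': 0.049000514458117775, 'origin': array([0.42402504, 0.00255727, 1.34726965]), 'attitude': array([ 0.71473627,  0.05379531, -0.04257597, -0.69602114])}
wrist {'intrinsics': array([[370.40645003,   0.        , 282.10201203],
       [  0.        , 370.40645003, 214.05236648],
       [  0.        ,   0.        ,   1.        ]]), 'k1': -0.06394142511116145, 'origin': array([0.14044161, 0.56299241, 0.37348457]), 'attitude': array([ 0.81851708, -0.13316705, -0.08861408,  0.55176433])}
```

View pics/scene0.png

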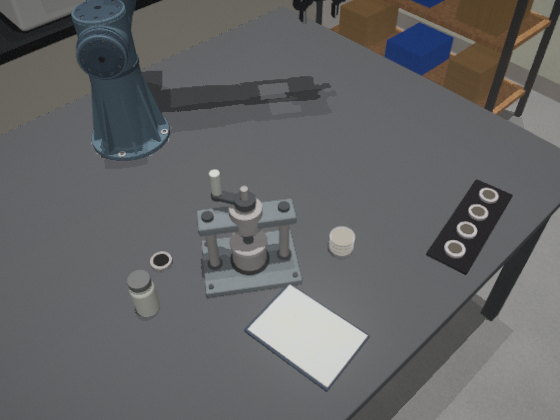

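View pics/top0.png

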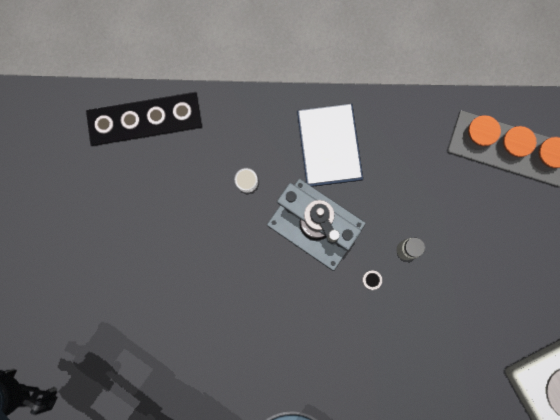

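View pics/wrist0.png

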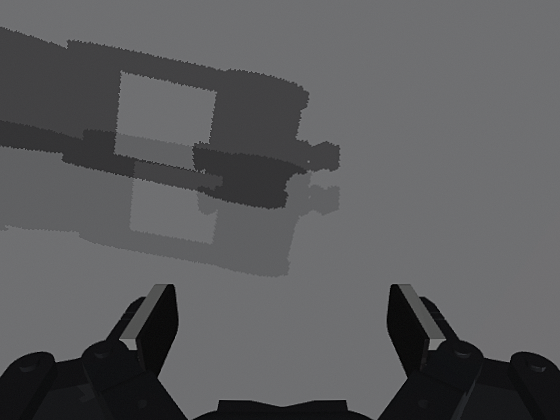

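The scene view shows the frame near (250,240), with the white handle at (215,182) and the stem at (244,190). In the top view the handle top is near (334,236) and the hub/stem near (320,212). I'll measure these from depth and the known heights.

```bash
cat >> h.py <<'E'
from scipy.spatial.transform import Rotation as R
def load(fn): return dict(np.load(f'pics/{fn}.npz'))
def rays(s,uv=None):
    K=s['K']; k1=float(s['k1'])
    if uv is None:
        v,u=np.mgrid[0:420,0:560]; uv=np.stack([u,v],-1).reshape(-1,2)
    uv=np.atleast_2d(uv).astype(float)
    xd=np.stack([(uv[:,0]-K[0,2])/K[0,0],(uv[:,1]-K[1,2])/K[1,1]],-1)
    x=xd.copy()
    for _ in range(30): x=xd/(1+k1*(x**2).sum(1,keepdims=True))
    rc=np.c_[x[:,0],-x[:,1],-np.ones(len(x))]
    w=s['a']; return R.from_quat(w[[1,2,3,0]]).apply(rc)
def cloud(s): 
    P=s['o']+rays(s)*s['d'].reshape(-1,1); P[s['d'].ravel()==0]=np.nan; return P.reshape(420,560,3)
def atz(s,uv,z):
    r=rays(s,uv); t=(z-s['o'][2])/r[:,2]; return s['o']+r*t[:,None]
def proj(s,p):
    w=s['a']; c=R.from_quat(w[[1,2,3,0]]).inv().apply(np.atleast_2d(p)-s['o']); x=np.c_[c[:,0],-c[:,1]]/-c[:,2:]
    x=x*(1+float(s['k1'])*(x**2).sum(1,keepdims=True)); K=s['K']; return x*[K[0,0],K[1,1]]+K[:2,2]
E
python3 - <<'E'
from h import *
for n in('top0','scene0'):
    s=load(n); P=cloud(s)
    z=P[...,2]; 
    near=(np.abs(P[...,0]-.5)<.25)&(np.abs(P[...,1])<.3)
    print(n,'table',np.nanmedian(z[near&(z<.03)]))
    for lo,hi,l in((.258,.285,'handletop'),(.235,.256,'stem/handle'),(.206,.222,'hub+arm'),(.18,.198,'boss'),(.16,.18,'bridge')):
        m=near&(z>lo)&(z<hi); print(l,m.sum(), np.round(np.nanmean(P[m],0),4), np.round(np.median(np.argwhere(m)[:,::-1],0)) if m.any() else '', np.round(np.ptp(P[m],0),3) if m.any() else '')
    m=near&(z>.18); lab=cv2.connectedComponentsWithStats((near&(z>.02)).astype(np.uint8))
    for i in range(1,lab[0]):
        if lab[2][i,4]>30: q=P[lab[1]==i]; print(lab[2][i],np.round(q.min(0),3),np.round(q.max(0),3))
s=load('top0'); im=cv2.imread('pics/top0.png'); cv2.imwrite('pics/top0c.png',cv2.resize(im[160:290,230:440],None,fx=3.8,fy=3.8,interpolation=cv2.INTER_CUBIC))
s=load('top0'); im=cv2.imread('pics/scene0.png'); cv2.imwrite('pics/scene0c.png',cv2.resize(im[150:320,110:370],None,fx=3,fy=3,interpolation=cv2.INTER_CUBIC))
E
```

```text
top0 table 0.0009553978574212696
handletop 84 [ 0.5317 -0.0772  0.268 ] [334. 235.] [0.02  0.021 0.013]
stem/handle 55 [ 0.5734 -0.0532  0.2435] [321. 212.] [0.071 0.044 0.021]
hub+arm 400 [ 0.571  -0.0549  0.2149] [324. 218.] [0.086 0.063 0.015]
boss 470 [ 0.5842 -0.0473  0.1878] [316. 214.] [0.107 0.152 0.018]
bridge 1196 [ 0.5871 -0.045   0.1723] [306. 212.] [0.15  0.192 0.019]
[235 168  23  24 421] [0.663 0.106 0.02 ] [0.721 0.163 0.053]
[ 277  182   86   69 2716] [ 0.509 -0.167  0.02 ] [0.692 0.048 0.273]
[398 238  25  22 452] [ 0.498 -0.3    0.02 ] [ 0.548 -0.257  0.113]
[329 259  11  11  37] [ 0.468 -0.109  0.02 ] [ 0.494 -0.084  0.029]
scene0 table -0.00011650311149058457
handletop 98 [ 0.5378 -0.0767  0.2652] [214. 175.] [0.024 0.022 0.011]
stem/handle 144 [ 0.5609 -0.066   0.2438] [219. 186.] [0.067 0.048 0.021]
hub+arm 467 [ 0.5758 -0.0585  0.2131] [238. 199.] [0.083 0.064 0.016]
boss 565 [ 0.598  -0.0526  0.1866] [247. 213.] [0.108 0.154 0.018]
bridge 1622 [ 0.5956 -0.0528  0.1704] [245. 218.] [0.153 0.193 0.02 ]
[ 197  170  100  105 5617] [ 0.482 -0.144  0.02 ] [0.665 0.05  0.269]
[329 227  27  27 550] [0.667 0.108 0.02 ] [0.727 0.167 0.048]
[127 269  32  44 830] [ 0.503 -0.3    0.02 ] [ 0.554 -0.255  0.109]
[207 283   7   9  34] [ 0.576 -0.165  0.02 ] [ 0.596 -0.149  0.026]
```

View pics/top0c.png

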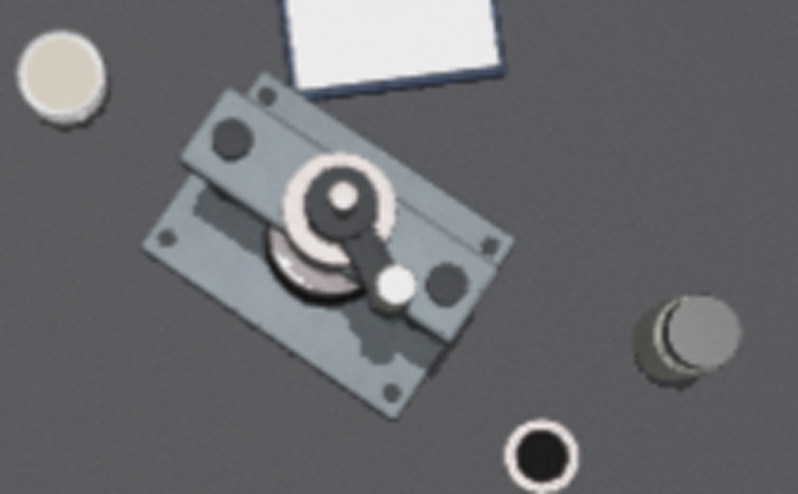

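View pics/scene0c.png

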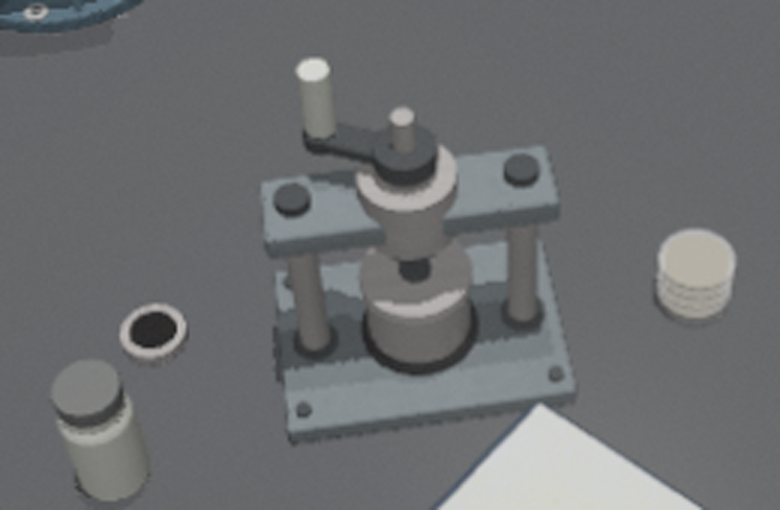

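Handle and stem are clearly seen (top crop handle (396,285), stem (343,196); bridge bolts at (232,138) and (447,285)). Next come the axis position, the frame yaw and the crank angle.

Run:
```python
from h import *
t=load('top0'); c=lambda a:(np.array(a)+.5)/3.8-.5+[230,160]
s=load('scene0'); e=lambda a:(np.array(a)+.5)/3-.5+[110,150]
print('top stem',atz(t,c([343,196]),.244)[0],'handle',atz(t,c([396,285]),.268)[0])
b=atz(t,[c([232,138]),c([447,285])],.178); print('bolts',b,np.linalg.norm(b[0]-b[1]),b.mean(0))
print('top hub',atz(t,c([341,203]),.216)[0],'boss',atz(t,c([339,209]),.19)[0])
cr=atz(t,[c([267,95]),c([490,245]),c([392,392]),c([167,237])],.018);print('base bolts',cr.mean(0)); 
print('scene stem',atz(s,e([402,115]),.244)[0],'handle',atz(s,e([313,69]),.268)[0])
b2=atz(s,[e([292,198]),e([521,168])],.178);print('bolts',b2,b2.mean(0))
print('scene boss',atz(s,e([407,178]),.19)[0], 'hub',atz(s,e([405,150]),.216)[0])
d=b[0]-b[1]; print('y dir ang',np.degrees(np.arctan2(d[1],d[0])))
d=b2[1]-b2[0]; print('y dir ang',np.degrees(np.arctan2(d[1],d[0])))
```

```text
top stem [ 0.58397106 -0.04810564  0.244     ] handle [ 0.53166644 -0.0771096   0.268     ]
bolts [[ 0.62724659  0.01654342  0.178     ]
 [ 0.54144815 -0.11412411  0.178     ]] 0.1563181887764457 [ 0.58434737 -0.04879034  0.178     ]
top hub [ 0.58388824 -0.04830765  0.216     ] boss [ 0.58392922 -0.04835746  0.19      ]
base bolts [ 0.58521611 -0.04917838  0.018     ]
scene stem [ 0.58741522 -0.04587313  0.244     ] handle [ 0.53551218 -0.07514743  0.268     ]
bolts [[ 0.54393933 -0.11080536  0.178     ]
 [ 0.62875052  0.01991682  0.178     ]] [ 0.58634492 -0.04544427  0.178     ]
scene boss [ 0.59171177 -0.04929998  0.19      ] hub [ 0.59106197 -0.04852676  0.216     ]
y dir ang 56.71044379248168
y dir ang 57.02491422678173
```

```bash
cat >> h.py <<'E'
def totool(target,o=None):
    o=o or get_obs(); q=o['eef_rot']; return R.from_quat(q[[1,2,3,0]]).inv().apply(np.array(target)-o['eef_pos'])
def yaw(o=None):
    o=o or get_obs(); q=o['eef_rot']; M=R.from_quat(q[[1,2,3,0]]).as_matrix(); return np.degrees(np.arctan2(M[1,0],M[0,0])),M[:,2]
E
python3 - <<'E'
from h import *
print(totool([.534,-.0765,.325]),yaw())
E
```

```text
[-0.44515576  0.52373742 -0.09395573] (np.float64(67.95267716728992), array([-7.73405470e-04, -1.16901399e-03, -9.99999018e-01]))
```

Emit:
move_arm(increments=[{"tx": -0.004, "ty": 0.005, "tz": -0.006}, {"tx": -0.013, "ty": 0.016, "tz": -0.015, "turn": -2}, {"tx": -0.027, "ty": 0.031, "tz": -0.028, "turn": -5}, {"tx": -0.045, "ty": 0.052, "tz": -0.042, "turn": -8}, {"tx": -0.067, "ty": 0.078, "tz": -0.056, "turn": -11}, {"tx": -0.09, "ty": 0.106, "tz": -0.07, "turn": -14}, {"tx": -0.115, "ty": 0.135, "tz": -0.082, "turn": -17}, {"tx": -0.14, "ty": 0.164, "tz": -0.09, "turn": -20}, {"tx": -0.165, "ty": 0.193, "tz": -0.094, "turn": -23}, {"tx": -0.19, "ty": 0.222, "tz": -0.094, "turn": -26}, {"tx": -0.214, "ty": 0.251, "tz": -0.094, "turn": -29}, {"tx": -0.238, "ty": 0.28, "tz": -0.094, "turn": -32}, {"tx": -0.262, "ty": 0.308, "tz": -0.094, "turn": -35}, {"tx": -0.286, "ty": 0.336, "tz": -0.094, "turn": -38}, {"tx": -0.31, "ty": 0.364, "tz": -0.094, "turn": -41}, {"tx": -0.333, "ty": 0.392, "tz": -0.094, "turn": -44}, {"tx": -0.354, "ty": 0.417, "tz": -0.094, "turn": -46}, {"tx": -0.373, "ty": 0.438, "tz": -0.094, "turn": -48}, {"tx": -0.388, "ty": 0.456, "tz": -0.094, "turn": -50}, {"tx": -0.4, "ty": 0.47, "tz": -0.094, "turn": -51}])

```text
validation failed for argument at $.in...
```

Run:
```python
from h import *
o=get_obs();print(o['time_s'],o['eef_pos'],yaw(o),o['q'],o['dq'],totool([.534,-.0765,.325]))
snap('wrist','w1')
```

```text
0.15 [0.21558773 0.53258981 0.23057841] (np.float64(67.95267716728992), array([-7.73405470e-04, -1.16901399e-03, -9.99999018e-01])) [ 9.79684300e-01  1.81397852e-01  1.60777266e+00 -9.52169714e-06
  1.35382381e+00 -2.06311405e-01] [ 0.00034831 -0.00135361 -0.00203527  0.00021866  0.00090859 -0.00039593] [-0.44515576  0.52373742 -0.09395573]
```

View pics/w1.png

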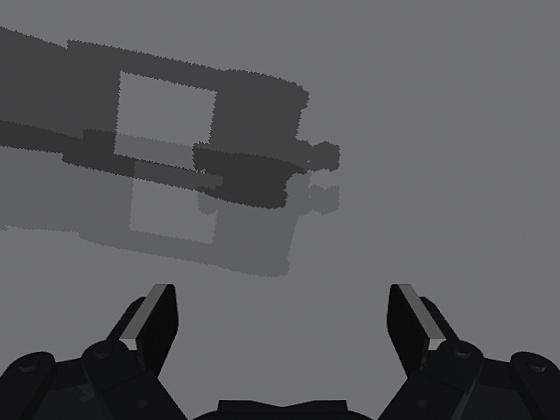

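The call was refused as invalid, so the arm has not moved. The first row had no "turn", so I'll give all four values in every row.

Emit:
move_arm(increments=[{"tx": -0.004, "ty": 0.005, "tz": -0.006, "turn": 0}, {"tx": -0.013, "ty": 0.016, "tz": -0.015, "turn": -2}, {"tx": -0.027, "ty": 0.031, "tz": -0.028, "turn": -5}, {"tx": -0.045, "ty": 0.052, "tz": -0.042, "turn": -8}, {"tx": -0.067, "ty": 0.078, "tz": -0.056, "turn": -11}, {"tx": -0.09, "ty": 0.106, "tz": -0.07, "turn": -14}, {"tx": -0.115, "ty": 0.135, "tz": -0.082, "turn": -17}, {"tx": -0.14, "ty": 0.164, "tz": -0.09, "turn": -20}, {"tx": -0.165, "ty": 0.193, "tz": -0.094, "turn": -23}, {"tx": -0.19, "ty": 0.222, "tz": -0.094, "turn": -26}, {"tx": -0.214, "ty": 0.251, "tz": -0.094, "turn": -29}, {"tx": -0.238, "ty": 0.28, "tz": -0.094, "turn": -32}, {"tx": -0.262, "ty": 0.308, "tz": -0.094, "turn": -35}, {"tx": -0.286, "ty": 0.336, "tz": -0.094, "turn": -38}, {"tx": -0.31, "ty": 0.364, "tz": -0.094, "turn": -41}, {"tx": -0.333, "ty": 0.392, "tz": -0.094, "turn": -44}, {"tx": -0.354, "ty": 0.417, "tz": -0.094, "turn": -46}, {"tx": -0.373, "ty": 0.438, "tz": -0.094, "turn": -48}, {"tx": -0.388, "ty": 0.456, "tz": -0.094, "turn": -50}, {"tx": -0.4, "ty": 0.47, "tz": -0.094, "turn": -51}])

```text
time_s: 1.87
eef_pos: [0.5017, -0.0166, 0.3256]
eef_rot: [0.0, 0.508, 0.861, -0.0]
wrist_force: [0.4, 1.3, 0.1]
opening: 1.0
```

Run:
```python
from h import *
o=get_obs();print(o['time_s'],o['eef_pos'],yaw(o),o['q'],o['dq'],totool([.534,-.0765,.325]))
snap('wrist','w1')
```

```text
1.8667 [ 0.50169492 -0.01662791  0.32558965] (np.float64(118.95193968907405), array([ 2.04993671e-04, -4.98163882e-04, -9.99999855e-01])) [-2.69737666e-01 -5.17851547e-02  1.66359367e+00 -4.25888192e-04
  1.52945381e+00 -2.34582312e+00] [-0.32134595  0.24056584 -0.22932758  0.00899568 -0.00731169 -0.50770787] [-0.06802742 -0.00071481  0.0006261 ]
```

View pics/w1.png

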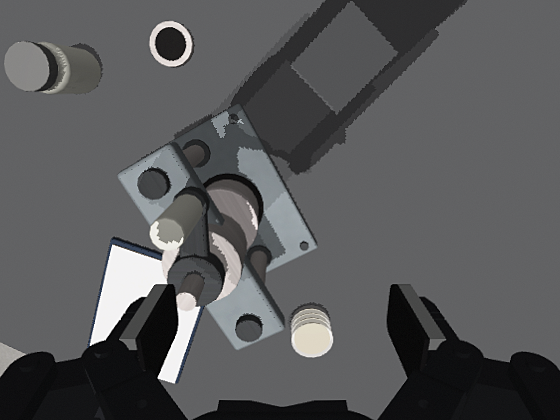

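The wrist view shows the handle top at (167,235) and the stem at (186,300), to the left of centre. The remaining shift is about −68 mm along tool x.

Emit:
move_arm(increments=[{"tx": -0.012, "ty": 0, "tz": 0, "turn": 0}, {"tx": -0.027, "ty": 0, "tz": 0, "turn": 0}, {"tx": -0.042, "ty": 0, "tz": 0, "turn": 0}, {"tx": -0.052, "ty": 0, "tz": 0, "turn": 0}, {"tx": -0.057, "ty": 0, "tz": 0, "turn": 0}, {"tx": -0.058, "ty": 0, "tz": 0, "turn": 0}, {"tx": -0.058, "ty": 0, "tz": 0, "turn": 0}, {"tx": -0.058, "ty": 0, "tz": 0, "turn": 0}])

```text
time_s: 2.58
eef_pos: [0.5292, -0.0645, 0.3253]
eef_rot: [-0.0, 0.508, 0.862, 0.0]
wrist_force: [0.0, 0.2, -0.3]
opening: 1.002
```

Run:
```python
from h import *
o=get_obs();print(o['time_s'],o['eef_pos'],yaw(o)[0],o['q'],abs(o['dq']).max(),totool([.534,-.0765,.325]))
snap('wrist','w2')
print(proj(load('w2'),[[.534,-.0765,.268],[.585,-.0475,.244],o['eef_pos']]))
```

```text
2.5833 [ 0.52924304 -0.06450265  0.32527365] 118.97625289442482 [-3.44178469e-01  2.20705287e-02  1.59129866e+00  1.85952106e-04
  1.52852526e+00 -2.42071371e+00] 0.0060866927498250435 [-0.01280012 -0.00165058  0.00026928]
[[260.45252143 235.26617273]
 [264.97461739 301.02846125]
 [282.54162434 287.27072461]]
```

View pics/w2.png

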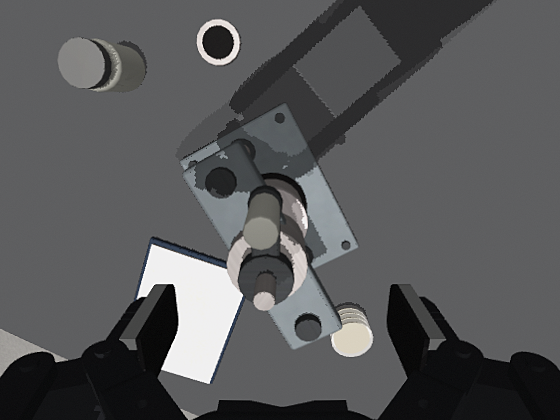

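The handle top is at about (262,234) and the stem top at (264,301), within about 2 px of the predictions. I'll zoom in for a refined fix.

Run:
```python
from h import *
im=cv2.imread('pics/w2.png'); cv2.imwrite('pics/w2c.png',cv2.resize(im[180:320,200:340],None,fx=4,fy=4,interpolation=cv2.INTER_CUBIC))
s=load('w2');P=cloud(s);z=P[...,2]
for lo,hi in((.262,.275),(.238,.25)):
    m=(z>lo)&(z<hi)&(abs(P[...,0]-.56)<.08)&(abs(P[...,1]+.06)<.06); print(m.sum(),np.median(P[m],0),np.argwhere(m).mean(0)[::-1])
```

```text
1053 [ 0.53161068 -0.07741189  0.26820427] [260.86324786 231.32478632]
603 [ 0.5808231  -0.05153775  0.24369834] [264.27197347 271.70646766]
```

View pics/w2c.png

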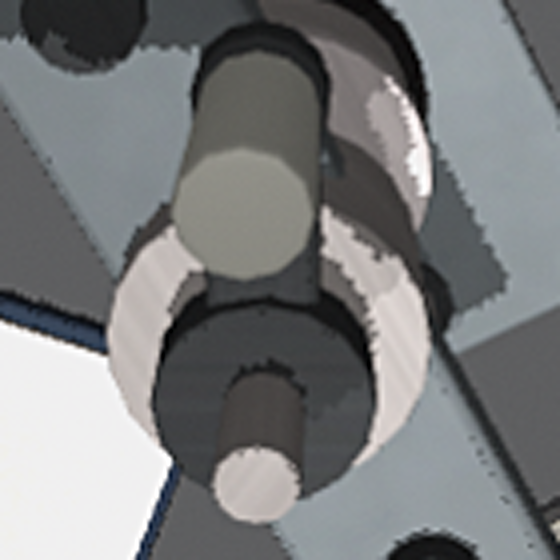

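Run:
```python
from h import *
s=load('w2')
h=atz(s,[[261.1,233.1]],.268)[0];st=atz(s,[[264.1,300.9]],.244)[0]
d=h-st;print(h,st,np.hypot(*d[:2]),np.degrees(np.arctan2(d[1],d[0])))
print(totool([*h[:2],.226]))
```

```text
[ 0.53262475 -0.07680313  0.268     ] [ 0.58520476 -0.04807946  0.244     ] 0.05991416855632968 -151.35288269915046
[-0.0124957  -0.00304474  0.09932652]
```

Emit:
move_arm(increments=[{"tx": -0.005, "ty": -0.001, "tz": 0, "turn": 0}, {"tx": -0.01, "ty": -0.002, "tz": 0.003, "turn": 0}, {"tx": -0.0125, "ty": -0.003, "tz": 0.01, "turn": 0}, {"tx": -0.0125, "ty": -0.003, "tz": 0.02, "turn": 0}, {"tx": -0.0125, "ty": -0.003, "tz": 0.032, "turn": 0}, {"tx": -0.0125, "ty": -0.003, "tz": 0.044, "turn": 0}, {"tx": -0.0125, "ty": -0.003, "tz": 0.056, "turn": 0}, {"tx": -0.0125, "ty": -0.003, "tz": 0.068, "turn": 0}, {"tx": -0.0125, "ty": -0.003, "tz": 0.08, "turn": 0}, {"tx": -0.0125, "ty": -0.003, "tz": 0.09, "turn": 0}, {"tx": -0.0125, "ty": -0.003, "tz": 0.096, "turn": 0}, {"tx": -0.0125, "ty": -0.003, "tz": 0.099, "turn": 0}, {"tx": -0.0125, "ty": -0.003, "tz": 0.099, "turn": 0}, {"tx": -0.0125, "ty": -0.003, "tz": 0.099, "turn": 0}])

```text
time_s: 3.8
eef_pos: [0.5331, -0.0774, 0.2266]
eef_rot: [0.0, 0.508, 0.861, 0.0]
wrist_force: [0.7, -0.2, -0.1]
opening: 0.999
```

Run:
```python
from h import *
o=get_obs();print(o['time_s'],o['eef_pos'],yaw(o)[0],o['q'],abs(o['dq']).max(),o['wrist_force'],totool([.5326,-.0768,.226]))
snap('wrist','w3')
print(proj(load('w3'),[[.5326,-.0768,.268],[.5852,-.0481,.244],o['eef_pos']]))
```

```text
3.8 [ 0.53307432 -0.07743813  0.22664142] 118.95557745809236 [-3.64706743e-01  1.03601621e-01  1.70377996e+00 -3.36726867e-05
  1.33362108e+00 -2.44086541e+00] 0.007814242051822112 [ 0.71830185 -0.22032164 -0.14334391] [ 0.0007883  -0.00010631  0.00064101]
[[284.90921756 349.11504871]
 [283.47057628 422.55624038]
 [282.56855174 287.16573999]]
```

View pics/w3.png

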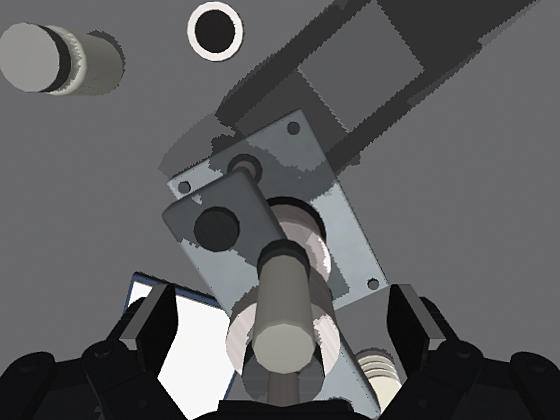

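The handle stands centrally between the open fingers, its top at (284,348). Closing now.

Emit:
move_arm(increments=[{"tx": 0, "ty": 0, "tz": 0, "turn": 0}, {"tx": 0, "ty": 0, "tz": 0, "turn": 0}, {"tx": 0, "ty": 0, "tz": 0, "turn": 0}, {"tx": 0, "ty": 0, "tz": 0, "turn": 0}, {"tx": 0, "ty": 0, "tz": 0, "turn": 0}, {"tx": 0, "ty": 0, "tz": 0, "turn": 0}, {"tx": 0, "ty": 0, "tz": 0, "turn": 0}, {"tx": 0, "ty": 0, "tz": 0, "turn": 0}, {"tx": 0, "ty": 0, "tz": 0, "turn": 0}, {"tx": 0, "ty": 0, "tz": 0, "turn": 0}, {"tx": 0, "ty": 0, "tz": 0, "turn": 0}, {"tx": 0, "ty": 0, "tz": 0, "turn": 0}], gripper=0)

```text
time_s: 4.85
eef_pos: [0.533, -0.0775, 0.2266]
eef_rot: [0.0, 0.508, 0.861, -0.0]
wrist_force: [-0.9, -1.3, 4.2]
opening: 0.241
```

Run:
```python
from h import *
o=get_obs();print(o['time_s'],o['eef_pos'],yaw(o)[0],abs(o['dq']).max(),o['wrist_force'],o['torque'],o['opening'])
A=np.array([.5852,-.0481]); p=o['eef_pos'][:2]-A; a0=np.arctan2(p[1],p[0]); print(np.hypot(*p),np.degrees(a0))
M=R.from_quat(o['eef_rot'][[1,2,3,0]])
def path(degs):
    for d in degs:
        a=np.radians(-151.4)+np.radians(d); t=A+.06*np.array([np.cos(a),np.sin(a)]); v=M.inv().apply([*(t-A-.06*np.array([np.cos(np.radians(-151.4)),np.sin(np.radians(-151.4))])),0]); print(d,np.round(v*1000,1))
path([1,3,6,10,14,18,22,26,30,34,38,42,46,50,54,57,59,60])
```

```text
4.85 [ 0.53296791 -0.07753056  0.2265957 ] 118.95067440878184 0.001837300717024794 [-0.9066225  -1.34023071  4.16431568] [-0.16453445  0.19419589 -0.02352962] 0.24079644267803638
0.059952887140574784 -150.60059071975456
1 [-1.  0.  0.]
3 [-3.1  0.1  0. ]
6 [-6.3  0.3  0. ]
10 [-10.4   0.8   0. ]
14 [-14.5   1.7   0. ]
18 [-18.6   2.8   0. ]
22 [-22.5   4.2   0. ]
26 [-26.3   5.9   0. ]
30 [-30.    7.9   0. ]
34 [-33.6  10.1   0. ]
38 [-37.   12.5   0. ]
42 [-40.2  15.2   0. ]
46 [-43.3  18.1   0. ]
50 [-46.1  21.2   0. ]
54 [-48.7  24.4   0. ]
57 [-50.5  27.    0. ]
59 [-51.6  28.8   0. ]
60 [-52.1  29.7   0. ]
```

Emit:
move_arm(increments=[{"tx": -0.001, "ty": 0, "tz": 0, "turn": 0}, {"tx": -0.0031, "ty": 0.0001, "tz": 0, "turn": 0}, {"tx": -0.0063, "ty": 0.0003, "tz": 0, "turn": 0}, {"tx": -0.0104, "ty": 0.0009, "tz": 0, "turn": 0}, {"tx": -0.0145, "ty": 0.0018, "tz": 0, "turn": 0}, {"tx": -0.0185, "ty": 0.0029, "tz": 0, "turn": 0}, {"tx": -0.0225, "ty": 0.0044, "tz": 0, "turn": 0}, {"tx": -0.0263, "ty": 0.0061, "tz": 0, "turn": 0}, {"tx": -0.03, "ty": 0.008, "tz": 0, "turn": 0}, {"tx": -0.0336, "ty": 0.0103, "tz": 0, "turn": 0}, {"tx": -0.0369, "ty": 0.0127, "tz": 0, "turn": 0}, {"tx": -0.0393, "ty": 0.0147, "tz": 0, "turn": 0}, {"tx": -0.0409, "ty": 0.0161, "tz": 0, "turn": 0}, {"tx": -0.0417, "ty": 0.0169, "tz": 0, "turn": 0}, {"tx": -0.0424, "ty": 0.0176, "tz": 0, "turn": 0}, {"tx": -0.0424, "ty": 0.0176, "tz": 0, "turn": 0}])

```text
time_s: 6.18
eef_pos: [0.5688, -0.1058, 0.2266]
eef_rot: [-0.0, 0.508, 0.861, 0.0]
wrist_force: [-2.4, 0.6, 4.8]
opening: 0.243
```

```bash
cat >> h.py <<'E'
A=np.array([.5852,-.0481])
def st():
    o=get_obs();p=o['eef_pos'][:2]-A; a=np.degrees(np.arctan2(p[1],p[0])); f=o['wrist_force']
    u=p/np.hypot(*p); print('t',round(o['time_s'],2),'pos',o['eef_pos'].round(4),'r',round(np.hypot(*p)*1000,2),'phi',round(a+150.6,1),'crank_deg',round(-33.1-a,1),'Frad %.1f Fccw %.1f Fz %.1f'%(f[:2]@u,f[1]*u[0]-f[0]*u[1],f[2]),'open',round(o['opening'],3),'dq',abs(o['dq']).max().round(4)); return o
E
python3 -c "
from h import *
st()"
```

```text
t 6.18 pos [ 0.5688 -0.1058  0.2266] r 60.01 phi 44.8 crank_deg 72.7 Frad 0.1 Fccw -2.5 Fz 4.8 open 0.243 dq 0.0052
```

Emit:
move_arm(increments=[{"tx": -0.0022, "ty": 0.0023, "tz": 0, "turn": 0}, {"tx": -0.0049, "ty": 0.0055, "tz": 0, "turn": 0}, {"tx": -0.0073, "ty": 0.0088, "tz": 0, "turn": 0}, {"tx": -0.0096, "ty": 0.0124, "tz": 0, "turn": 0}, {"tx": -0.0115, "ty": 0.0161, "tz": 0, "turn": 0}, {"tx": -0.0132, "ty": 0.0199, "tz": 0, "turn": 0}, {"tx": -0.0147, "ty": 0.0239, "tz": 0, "turn": 0}, {"tx": -0.0158, "ty": 0.0279, "tz": 0, "turn": 0}, {"tx": -0.0167, "ty": 0.032, "tz": 0, "turn": 0}, {"tx": -0.0173, "ty": 0.0361, "tz": 0, "turn": 0}, {"tx": -0.0176, "ty": 0.0403, "tz": 0, "turn": 0}, {"tx": -0.0176, "ty": 0.0445, "tz": 0, "turn": 0}, {"tx": -0.0173, "ty": 0.0487, "tz": 0, "turn": 0}, {"tx": -0.0167, "ty": 0.0528, "tz": 0, "turn": 0}, {"tx": -0.0158, "ty": 0.0569, "tz": 0, "turn": 0}, {"tx": -0.015, "ty": 0.0599, "tz": 0, "turn": 0}, {"tx": -0.0143, "ty": 0.0619, "tz": 0, "turn": 0}, {"tx": -0.014, "ty": 0.0629, "tz": 0, "turn": 0}, {"tx": -0.014, "ty": 0.0629, "tz": 0, "turn": 0}, {"tx": -0.014, "ty": 0.0629, "tz": 0, "turn": 0}])

```text
time_s: 7.85
eef_pos: [0.6305, -0.0876, 0.2266]
eef_rot: [-0.0, 0.508, 0.861, -0.0]
wrist_force: [-3.1, 1.4, 5.5]
opening: 0.245
```

```bash
python3 -c "
from h import *
st(); snap('scene','s1'); im=cv2.imread('pics/s1.png'); cv2.imwrite('pics/s1c.png',cv2.resize(im[130:260,170:330],None,fx=4,fy=4,interpolation=cv2.INTER_CUBIC))"
```

```text
t 7.85 pos [ 0.6305 -0.0876  0.2266] r 60.14 phi 109.5 crank_deg 8.0 Frad -3.2 Fccw -1.0 Fz 5.5 open 0.245 dq 0.0023
```

View pics/s1c.png

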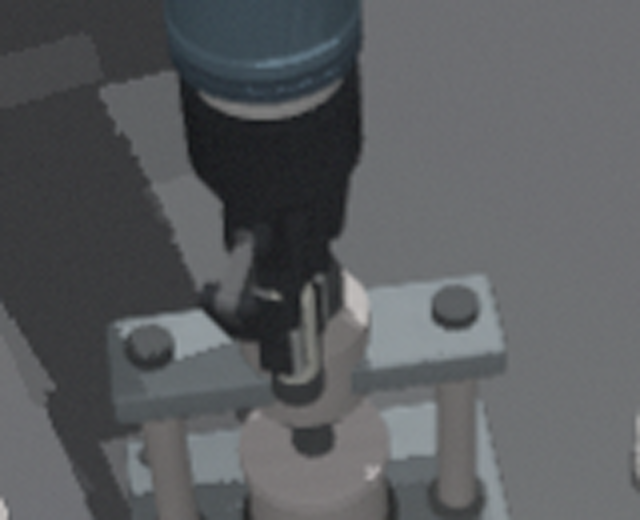

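Emit:
move_arm(increments=[{"tx": 0.0008, "ty": 0.002, "tz": 0, "turn": 0}, {"tx": 0.002, "ty": 0.0049, "tz": 0, "turn": 0}, {"tx": 0.0034, "ty": 0.0077, "tz": 0, "turn": 0}, {"tx": 0.005, "ty": 0.0104, "tz": 0, "turn": 0}, {"tx": 0.0067, "ty": 0.0131, "tz": 0, "turn": 0}, {"tx": 0.0085, "ty": 0.0156, "tz": 0, "turn": 0}, {"tx": 0.0098, "ty": 0.0173, "tz": 0, "turn": 0}, {"tx": 0.0111, "ty": 0.0189, "tz": 0, "turn": 0}, {"tx": 0.0118, "ty": 0.0196, "tz": 0, "turn": 0}, {"tx": 0.0118, "ty": 0.0196, "tz": 0, "turn": 0}, {"tx": 0.0118, "ty": 0.0196, "tz": 0, "turn": 0}, {"tx": 0.0118, "ty": 0.0196, "tz": 0, "turn": 0}, {"tx": 0.0118, "ty": 0.0196, "tz": 0, "turn": 0}])

```text
time_s: 8.98
eef_pos: [0.6419, -0.068, 0.2266]
eef_rot: [-0.0, 0.508, 0.861, -0.0]
wrist_force: [-1.6, -0.8, 4.6]
opening: 0.241
```

```bash
python3 -c "
from h import *
st(); snap('scene','s2'); snap('top','t2'); snap('wrist','w4')
a=cv2.imread('pics/s2.png')[130:260,170:330];b=cv2.imread('pics/t2.png')[160:290,240:400]
cv2.imwrite('pics/c2.png',cv2.resize(np.hstack([a,b]),None,fx=2.5,fy=2.5,interpolation=cv2.INTER_CUBIC))
for n in('s2','t2','w4'): print(n,proj(load(n),[[*A,.244],[*A,.236]]))
"
```

```text
t 8.98 pos [ 0.6419 -0.068   0.2266] r 60.13 phi 131.2 crank_deg -13.7 Frad -1.3 Fccw -1.3 Fz 4.6 open 0.241 dq 0.0009
s2 [[242.04869086 187.9668913 ]
 [242.30111087 190.87049803]]
t2 [[319.90291035 210.64663686]
 [319.72344354 211.17470359]]
w4 [[407.5194739  212.60919994]
 [400.81840238 206.04497017]]
```

View pics/c2.png

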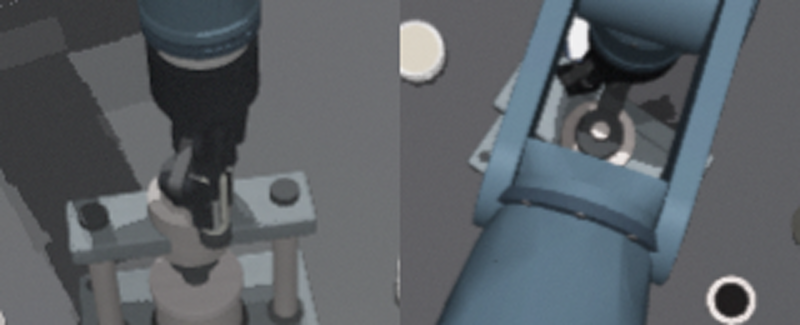

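View pics/w4.png

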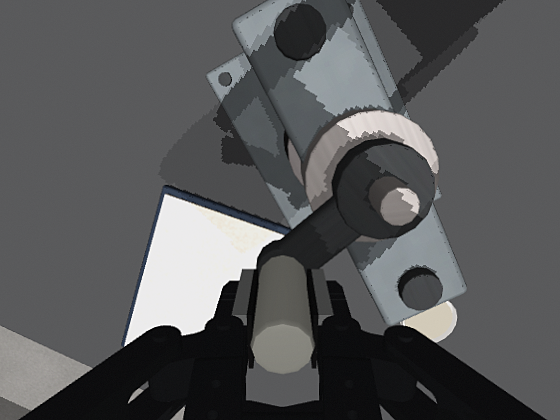

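The wrist view shows the stem top at (400,206). That matches the prediction for 0.236 m, (400.8,206.0), and not the one for 0.244 m, (407.5,212.6). So it appears to have dropped; I'll confirm with depth.

```bash
python3 -c "
from h import *
for n,u,v in(('w4',400,206),('t2',320,211)):
    P=cloud(load(n)); print(n,np.median(P[v-2:v+3,u-2:u+3].reshape(-1,3),0).round(4))
P=cloud(load('w4')); d=np.hypot(P[...,0]-A[0],P[...,1]-A[1]);m=(d>.012)&(d<.019)&(P[...,2]>.2);print('hub',np.median(P[m],0))
"
```

```text
w4 [nan nan nan]
t2 [ 0.5855 -0.0486  0.2361]
hub [ 0.58180435 -0.05147449  0.21640774]
```

The drop is confirmed: stem top at 0.2361 m and hub still at 0.216 m. Now for the forward turn. I'll tabulate the arc from the current commanded angle (φ=132°) going clockwise.

Run:
```python
import numpy as np
def f(p): p=np.radians(p); return np.array([-60*np.sin(p),60*(1-np.cos(p))])
steps=[1,3,6,10,14,18,22,26,30,34,38,42,46,50,54,58,62,66,69,70]
for s in (132,62,-8,-78,-148,-218):
    print(s, ' '.join('(%.1f,%.1f)'%tuple(f(s-d)-f(s)) for d in steps))
```

```text
132 (-0.7,-0.8) (-2.0,-2.4) (-4.0,-4.9) (-6.3,-8.4) (-8.4,-12.0) (-10.2,-15.7) (-11.8,-19.6) (-13.1,-23.6) (-14.1,-27.7) (-14.8,-31.8) (-15.3,-36.0) (-15.4,-40.1) (-15.3,-44.3) (-14.8,-48.5) (-14.1,-52.6) (-13.1,-56.7) (-11.8,-60.7) (-10.2,-64.6) (-8.9,-67.4) (-8.4,-68.3)
62 (0.5,-0.9) (1.5,-2.7) (3.2,-5.4) (5.7,-8.8) (8.4,-12.0) (11.3,-15.0) (14.4,-17.8) (17.7,-20.4) (21.2,-22.7) (24.8,-24.8) (28.6,-26.6) (32.5,-28.2) (36.4,-29.5) (40.5,-30.5) (44.6,-31.2) (48.8,-31.7) (53.0,-31.8) (57.2,-31.7) (60.3,-31.4) (61.3,-31.2)
-8 (1.0,0.2) (3.1,0.5) (6.2,1.2) (10.2,2.4) (14.1,3.8) (18.0,5.5) (21.6,7.5) (25.2,9.7) (28.6,12.1) (31.8,14.8) (34.8,17.7) (37.6,20.8) (40.2,24.1) (42.5,27.6) (44.6,31.2) (46.5,35.0) (48.0,38.9) (49.3,42.9) (50.1,45.9) (50.3,46.9)
-78 (0.2,1.0) (0.6,3.1) (1.0,6.2) (1.3,10.4) (1.3,14.6) (1.0,18.7) (0.4,22.9) (-0.5,27.0) (-1.6,31.0) (-3.1,35.0) (-4.8,38.8) (-6.7,42.5) (-8.9,46.0) (-11.4,49.4) (-14.1,52.6) (-17.0,55.6) (-20.1,58.4) (-23.4,61.0) (-26.0,62.8) (-26.9,63.4)
-148 (-0.9,0.5) (-2.7,1.6) (-5.5,3.0) (-9.3,4.7) (-13.3,6.2) (-17.3,7.3) (-21.4,8.2) (-25.5,8.8) (-29.7,9.1) (-33.9,9.1) (-38.1,8.8) (-42.2,8.2) (-46.3,7.3) (-50.3,6.2) (-54.3,4.7) (-58.1,3.0) (-61.8,1.1) (-65.3,-1.1) (-67.9,-3.0) (-68.7,-3.6)
-218 (-0.8,-0.7) (-2.4,-2.0) (-4.7,-4.1) (-7.6,-7.1) (-10.3,-10.3) (-12.8,-13.7) (-15.0,-17.3) (-17.0,-21.0) (-18.7,-24.8) (-20.1,-28.7) (-21.3,-32.8) (-22.1,-36.9) (-22.7,-41.0) (-23.0,-45.2) (-23.0,-49.4) (-22.7,-53.6) (-22.1,-57.7) (-21.3,-61.8) (-20.4,-64.8) (-20.1,-65.8)
```

Emit:
move_arm(increments=[{"tx": -0.0007, "ty": -0.0008, "tz": 0, "turn": 0}, {"tx": -0.002, "ty": -0.0024, "tz": 0, "turn": 0}, {"tx": -0.004, "ty": -0.0049, "tz": 0, "turn": 0}, {"tx": -0.0063, "ty": -0.0084, "tz": 0, "turn": 0}, {"tx": -0.0084, "ty": -0.012, "tz": 0, "turn": 0}, {"tx": -0.0102, "ty": -0.0157, "tz": 0, "turn": 0}, {"tx": -0.0118, "ty": -0.0196, "tz": 0, "turn": 0}, {"tx": -0.0131, "ty": -0.0236, "tz": 0, "turn": 0}, {"tx": -0.0141, "ty": -0.0277, "tz": 0, "turn": 0}, {"tx": -0.0148, "ty": -0.0318, "tz": 0, "turn": 0}, {"tx": -0.0153, "ty": -0.036, "tz": 0, "turn": 0}, {"tx": -0.0154, "ty": -0.0401, "tz": 0, "turn": 0}, {"tx": -0.0153, "ty": -0.0443, "tz": 0, "turn": 0}, {"tx": -0.0148, "ty": -0.0485, "tz": 0, "turn": 0}, {"tx": -0.0141, "ty": -0.0526, "tz": 0, "turn": 0}, {"tx": -0.0131, "ty": -0.0567, "tz": 0, "turn": 0}, {"tx": -0.0118, "ty": -0.0607, "tz": 0, "turn": 0}, {"tx": -0.0102, "ty": -0.0646, "tz": 0, "turn": 0}, {"tx": -0.0089, "ty": -0.0674, "tz": 0, "turn": 0}, {"tx": -0.0084, "ty": -0.0683, "tz": 0, "turn": 0}])

```text
time_s: 10.8
eef_pos: [0.5861, -0.1082, 0.2266]
eef_rot: [0.0, 0.508, 0.861, 0.0]
wrist_force: [2.6, 4.4, 5.1]
opening: 0.239
```

```bash
python3 -c "
from h import *
st()"
```

```text
t 10.8 pos [ 0.5861 -0.1082  0.2266] r 60.14 phi 61.4 crank_deg 56.1 Frad -4.3 Fccw 2.7 Fz 5.1 open 0.239 dq 0.0272
```

Emit:
move_arm(increments=[{"tx": 0.0005, "ty": -0.0009, "tz": 0, "turn": 0}, {"tx": 0.0015, "ty": -0.0027, "tz": 0, "turn": 0}, {"tx": 0.0032, "ty": -0.0054, "tz": 0, "turn": 0}, {"tx": 0.0057, "ty": -0.0088, "tz": 0, "turn": 0}, {"tx": 0.0084, "ty": -0.012, "tz": 0, "turn": 0}, {"tx": 0.0113, "ty": -0.015, "tz": 0, "turn": 0}, {"tx": 0.0144, "ty": -0.0178, "tz": 0, "turn": 0}, {"tx": 0.0177, "ty": -0.0204, "tz": 0, "turn": 0}, {"tx": 0.0212, "ty": -0.0227, "tz": 0, "turn": 0}, {"tx": 0.0248, "ty": -0.0248, "tz": 0, "turn": 0}, {"tx": 0.0286, "ty": -0.0266, "tz": 0, "turn": 0}, {"tx": 0.0325, "ty": -0.0282, "tz": 0, "turn": 0}, {"tx": 0.0364, "ty": -0.0295, "tz": 0, "turn": 0}, {"tx": 0.0405, "ty": -0.0305, "tz": 0, "turn": 0}, {"tx": 0.0446, "ty": -0.0312, "tz": 0, "turn": 0}, {"tx": 0.0488, "ty": -0.0317, "tz": 0, "turn": 0}, {"tx": 0.053, "ty": -0.0318, "tz": 0, "turn": 0}, {"tx": 0.0572, "ty": -0.0317, "tz": 0, "turn": 0}, {"tx": 0.0603, "ty": -0.0314, "tz": 0, "turn": 0}, {"tx": 0.0613, "ty": -0.0312, "tz": 0, "turn": 0}])

```text
time_s: 12.47
eef_pos: [0.5291, -0.0696, 0.2266]
eef_rot: [0.0, 0.508, 0.861, -0.0]
wrist_force: [2.4, -0.9, 5.5]
opening: 0.241
```

```bash
python3 -c "
from h import *
st()"
```

```text
t 12.47 pos [ 0.5291 -0.0696  0.2266] r 60.02 phi -8.4 crank_deg 125.9 Frad -1.9 Fccw 1.7 Fz 5.5 open 0.241 dq 0.0172
```

Emit:
move_arm(increments=[{"tx": 0.001, "ty": 0.0002, "tz": 0, "turn": 0}, {"tx": 0.0031, "ty": 0.0005, "tz": 0, "turn": 0}, {"tx": 0.0062, "ty": 0.0012, "tz": 0, "turn": 0}, {"tx": 0.0102, "ty": 0.0024, "tz": 0, "turn": 0}, {"tx": 0.0141, "ty": 0.0038, "tz": 0, "turn": 0}, {"tx": 0.018, "ty": 0.0055, "tz": 0, "turn": 0}, {"tx": 0.0216, "ty": 0.0075, "tz": 0, "turn": 0}, {"tx": 0.0252, "ty": 0.0097, "tz": 0, "turn": 0}, {"tx": 0.0286, "ty": 0.0121, "tz": 0, "turn": 0}, {"tx": 0.0318, "ty": 0.0148, "tz": 0, "turn": 0}, {"tx": 0.0348, "ty": 0.0177, "tz": 0, "turn": 0}, {"tx": 0.0376, "ty": 0.0208, "tz": 0, "turn": 0}, {"tx": 0.0402, "ty": 0.0241, "tz": 0, "turn": 0}, {"tx": 0.0425, "ty": 0.0276, "tz": 0, "turn": 0}, {"tx": 0.0446, "ty": 0.0312, "tz": 0, "turn": 0}, {"tx": 0.0465, "ty": 0.035, "tz": 0, "turn": 0}, {"tx": 0.048, "ty": 0.0389, "tz": 0, "turn": 0}, {"tx": 0.0493, "ty": 0.0429, "tz": 0, "turn": 0}, {"tx": 0.0501, "ty": 0.0459, "tz": 0, "turn": 0}, {"tx": 0.0503, "ty": 0.0469, "tz": 0, "turn": 0}])

```text
time_s: 14.13
eef_pos: [0.5454, -0.0033, 0.2266]
eef_rot: [-0.0, 0.508, 0.861, -0.001]
wrist_force: [-1.1, -1.3, 8.6]
opening: 0.243
```

```bash
python3 -c "
from h import *
st()"
```

```text
t 14.13 pos [ 0.5454 -0.0033  0.2266] r 59.94 phi 282.2 crank_deg -164.7 Frad -0.2 Fccw 1.7 Fz 8.6 open 0.243 dq 0.018
```

Emit:
move_arm(increments=[{"tx": 0.0002, "ty": 0.001, "tz": 0, "turn": 0}, {"tx": 0.0006, "ty": 0.0031, "tz": 0, "turn": 0}, {"tx": 0.001, "ty": 0.0062, "tz": 0, "turn": 0}, {"tx": 0.0013, "ty": 0.0104, "tz": 0, "turn": 0}, {"tx": 0.0013, "ty": 0.0146, "tz": 0, "turn": 0}, {"tx": 0.001, "ty": 0.0187, "tz": 0, "turn": 0}, {"tx": 0.0004, "ty": 0.0229, "tz": 0, "turn": 0}, {"tx": -0.0005, "ty": 0.027, "tz": 0, "turn": 0}, {"tx": -0.0016, "ty": 0.031, "tz": 0, "turn": 0}, {"tx": -0.0031, "ty": 0.035, "tz": 0, "turn": 0}, {"tx": -0.0048, "ty": 0.0388, "tz": 0, "turn": 0}, {"tx": -0.0067, "ty": 0.0425, "tz": 0, "turn": 0}, {"tx": -0.0089, "ty": 0.046, "tz": 0, "turn": 0}, {"tx": -0.0114, "ty": 0.0494, "tz": 0, "turn": 0}, {"tx": -0.0141, "ty": 0.0526, "tz": 0, "turn": 0}, {"tx": -0.017, "ty": 0.0556, "tz": 0, "turn": 0}, {"tx": -0.0201, "ty": 0.0584, "tz": 0, "turn": 0}, {"tx": -0.0234, "ty": 0.061, "tz": 0, "turn": 0}, {"tx": -0.026, "ty": 0.0628, "tz": 0, "turn": 0}, {"tx": -0.0269, "ty": 0.0634, "tz": 0, "turn": 0}])

```text
time_s: 15.8
eef_pos: [0.6139, 0.0045, 0.2266]
eef_rot: [-0.001, 0.508, 0.862, -0.0]
wrist_force: [-1.2, 1.0, 9.3]
opening: 0.243
```

```bash
python3 -c "
from h import *
st()"
```

```text
t 15.8 pos [0.6139 0.0045 0.2266] r 59.96 phi 212.0 crank_deg -94.5 Frad 0.3 Fccw 1.5 Fz 9.3 open 0.243 dq 0.0255
```

Emit:
move_arm(increments=[{"tx": -0.0009, "ty": 0.0005, "tz": 0, "turn": 0}, {"tx": -0.0027, "ty": 0.0016, "tz": 0, "turn": 0}, {"tx": -0.0055, "ty": 0.003, "tz": 0, "turn": 0}, {"tx": -0.0093, "ty": 0.0047, "tz": 0, "turn": 0}, {"tx": -0.0133, "ty": 0.0062, "tz": 0, "turn": 0}, {"tx": -0.0173, "ty": 0.0073, "tz": 0, "turn": 0}, {"tx": -0.0214, "ty": 0.0082, "tz": 0, "turn": 0}, {"tx": -0.0255, "ty": 0.0088, "tz": 0, "turn": 0}, {"tx": -0.0297, "ty": 0.0091, "tz": 0, "turn": 0}, {"tx": -0.0339, "ty": 0.0091, "tz": 0, "turn": 0}, {"tx": -0.0381, "ty": 0.0088, "tz": 0, "turn": 0}, {"tx": -0.0422, "ty": 0.0082, "tz": 0, "turn": 0}, {"tx": -0.0463, "ty": 0.0073, "tz": 0, "turn": 0}, {"tx": -0.0503, "ty": 0.0062, "tz": 0, "turn": 0}, {"tx": -0.0543, "ty": 0.0047, "tz": 0, "turn": 0}, {"tx": -0.0581, "ty": 0.003, "tz": 0, "turn": 0}, {"tx": -0.0618, "ty": 0.0011, "tz": 0, "turn": 0}, {"tx": -0.0653, "ty": -0.0011, "tz": 0, "turn": 0}, {"tx": -0.0679, "ty": -0.003, "tz": 0, "turn": 0}, {"tx": -0.0687, "ty": -0.0036, "tz": 0, "turn": 0}])

```text
time_s: 17.47
eef_pos: [0.6445, -0.0576, 0.2266]
eef_rot: [-0.0, 0.508, 0.861, 0.0]
wrist_force: [3.1, 1.0, 6.6]
opening: 0.242
```

```bash
python3 -c "
from h import *
st(); snap('wrist','w5'); snap('top','t5')
for n in('t5','w5'):
    s=load(n);P=cloud(s); d=np.hypot(P[...,0]-A[0],P[...,1]-A[1])
    m=(d<.005)&(P[...,2]>.2);print(n,proj(s,[[*A,.236],[*A,.227]]),m.sum(),np.median(P[m],0) if m.any() else '')
"
```

```text
t 17.47 pos [ 0.6445 -0.0576  0.2266] r 60.01 phi 141.5 crank_deg -24.0 Frad 2.9 Fccw 1.5 Fz 6.6 open 0.242 dq 0.0138
t5 [[319.72344354 211.17470359]
 [319.52455584 211.75992711]] 16 [ 0.58523281 -0.04809773  0.2274244 ]
w5 [[381.91868047 187.49817123]
 [376.12995778 181.87171968]] 483 [ 0.58518049 -0.04802241  0.22663739]
```

View pics/w5.png

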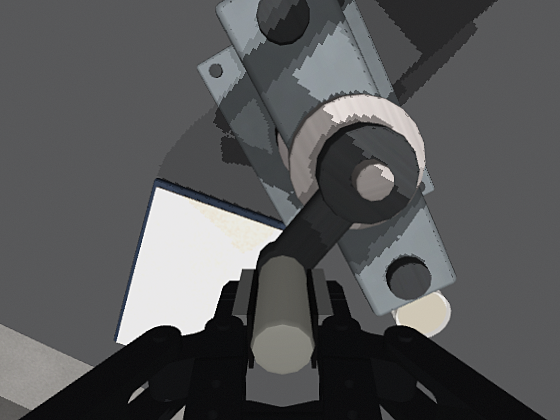

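The stem top is at about 0.227 m with the crank at 336°, so about 22° remain.

Emit:
move_arm(increments=[{"tx": -0.0008, "ty": -0.0007, "tz": 0, "turn": 0}, {"tx": -0.0024, "ty": -0.002, "tz": 0, "turn": 0}, {"tx": -0.0047, "ty": -0.0041, "tz": 0, "turn": 0}, {"tx": -0.0076, "ty": -0.0071, "tz": 0, "turn": 0}, {"tx": -0.0103, "ty": -0.0103, "tz": 0, "turn": 0}, {"tx": -0.0128, "ty": -0.0137, "tz": 0, "turn": 0}, {"tx": -0.0139, "ty": -0.0155, "tz": 0, "turn": 0}, {"tx": -0.0145, "ty": -0.0164, "tz": 0, "turn": 0}, {"tx": -0.015, "ty": -0.0173, "tz": 0, "turn": 0}, {"tx": -0.015, "ty": -0.0173, "tz": 0, "turn": 0}, {"tx": -0.015, "ty": -0.0173, "tz": 0, "turn": 0}, {"tx": -0.015, "ty": -0.0173, "tz": 0, "turn": 0}, {"tx": -0.015, "ty": -0.0173, "tz": 0, "turn": 0}, {"tx": -0.015, "ty": -0.0173, "tz": 0, "turn": 0}])

```text
time_s: 18.73
eef_pos: [0.6365, -0.0793, 0.2266]
eef_rot: [-0.0, 0.508, 0.861, -0.0]
wrist_force: [2.8, -0.8, 6.4]
opening: 0.243
```

```bash
python3 -c "
from h import *
st(); snap('wrist','w6'); snap('top','t6'); snap('scene','s6')
for n in('t6','w6'):
    s=load(n);P=cloud(s); d=np.hypot(P[...,0]-A[0],P[...,1]-A[1])
    m=(d<.005)&(P[...,2]>.2);print(n,m.sum(),np.median(P[m],0) if m.any() else '')
s=load('w6');P=cloud(s);m=(P[...,2]>.262)&(P[...,2]<.275)&(np.hypot(P[...,0]-A[0],P[...,1]-A[1])<.08);q=np.median(P[m],0);print(q,-33.1-np.degrees(np.arctan2(q[1]-A[1],q[0]-A[0])))
st()
"
```

```text
t 18.73 pos [ 0.6365 -0.0793  0.2266] r 60.04 phi 119.3 crank_deg -1.8 Frad 2.8 Fccw 0.8 Fz 6.4 open 0.243 dq 0.0017
t6 15 [ 0.58463719 -0.0472211   0.22744232]
w6 422 [ 0.5852107  -0.04811116  0.22598163]
[ 0.63313883 -0.0795584   0.26821966] 0.17366907423889444
t 18.88 pos [ 0.6365 -0.0792  0.2266] r 60.03 phi 119.3 crank_deg -1.8 Frad 2.3 Fccw 0.6 Fz 6.7 open 0.241 dq 0.0016
```

View pics/w6.png

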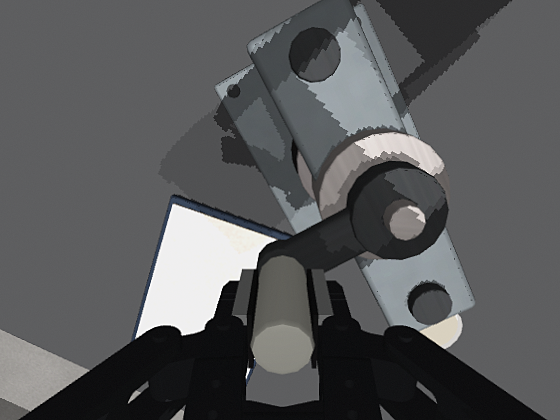

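View pics/s6.png

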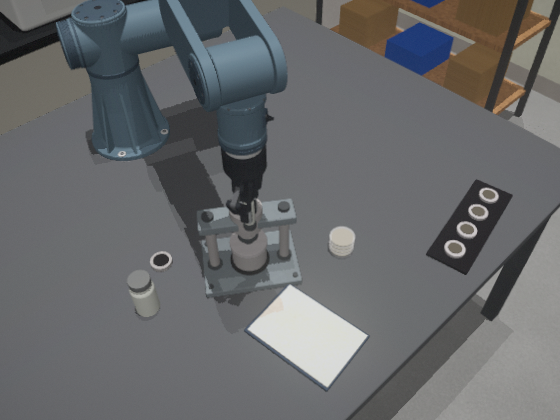

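The stem top is now at 0.2260 m (predicted 0.226) with the crank at about 358°. The arm is at rest, still gripping, and the bystanders have not moved. Handing in.

```bash
python3 -c "
from h import *
st(); print(workorder.hand_in())"
```

```text
t 18.88 pos [ 0.6365 -0.0792  0.2266] r 60.03 phi 119.3 crank_deg -1.8 Frad 2.3 Fccw 0.6 Fz 6.7 open 0.241 dq 0.0016
the job is handed in; nothing more can be done
None
```

I gripped the crank handle and turned it backward from about +118° to −14°, where the spindle dropped into the thread. I then turned it forward to about +358° (6.25 rad) and handed in at 18.9 s, still gripping, with the crank at rest. No verdict was reported.

**Drop:** the top camera's depth put the stem top at 0.2361 m. The wrist camera had no depth reading there, but its picture agreed.

**Forward turn:** the crank went about 372° from where I turned it back to, which is about 358–367° from the drop itself. The exact drop angle was not measured; the task gives it as between 0 and −0.15 rad.

**Last checks:**
- **Stem height:** the wrist camera puts it at 0.2260 m, matching the expected 0.226 m. The top camera read 0.2274 m from only 15 pixels, about 1.4 mm higher and the same as before the last 22°, so I trusted the wrist.
- **Crank angle:** the arm's position gave 358.2°; a rougher depth check on the handle top gave about 360°.
- **Forces:** about 2–3 N sideways and under 7 N vertically at the end; the highest reading after any move was about 9 N, vertical.
- **Surroundings:** the dishes, bottle and steel disc look unmoved in the final scene picture.

One move call was refused as invalid at the start, because its first row had no turn value. The arm did not move, and I resent it with all values filled in.

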